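Stack the vial trays for the disintegration tester

ROBOT

A 6-joint arm with a two-finger parallel gripper is mounted at the origin on the work surface. World frame = base frame: x ahead of the robot, y to its left, z up, the work surface at z = 0. Lengths are in m, angles in rad, forces in N, time in s.
With the tool pointing down it reaches from about 0.3 to 0.875 m from the base axis. Payload 6.4 kg.
Tool frame: the origin (TCP) lies on the centre line of the jaws, within the pads' length; the fingertips stand 17 mm ahead of it and the grasp point (between the pads) lies 2 mm behind it; z points along the fingers, x is the direction in which the jaws open and shut, and the axes are right-handed (so a half turn about z gives the same grasp; the last joint's range is limited). The gripper opens to 85 mm and grips with 20 to 120 N. Pads are 22 mm wide; open, the fingers measure 114 mm over their backs; the gripper's body (76 mm by 85 mm) begins 54 mm behind the grasp point. The pads swing forward as they close: fully open they stand 13 mm farther back than shut.
Start: joints at [-1.391, 0.181, 1.607, -0, 1.354, -0.206], TCP at [0.216, -0.533, 0.248] pointing down, gripper open.
Joint ranges: [-2.99, 2.99], [-0.89, 2.07], [0.3, 2.58], [-1.14, 4.28], [0, 2.63], [-3.12, 3.12]. Speed limits (rad/s): [2.57, 2.57, 3.01, 3.14, 3.14, 3.14].

INTERFACE

Orientations are given as a unit quaternion [w, x, y, z].
In Python, from bench import ctrl gives the robot as it stands.
- The arm moves only by the tool servo_tool, never from a script. Its argument "increments" is text: rows parted by semicolons, each of 5 numbers parted by spaces: the shift along the tool's x, y, z in cm, then the turn about the tool's z in rad, then the opening, from 0 (shut) to 1 (fully open). In form: dx dy dz yaw gripper; .... A call has 1 to 10 rows; each row shifts and turns the commanded pose from where the row before left it, along the tool's axes as they then stand; what a row does not reach is not made up. A row lasts 1/8 s, in which the tool goes at most 62.5 mm and 10.7 degrees, less where a joint would pass 70% of its speed; a pose out of reach is approached as far as the arm can. A call is refused whole if a number of a shift passes 6.25 or a number of a turn 0.188, either way. A call with a gripper value outside its range is refused whole. The fingers move at their own pace and stop on an object; the grip force is fixed at half the most. Time passes only in rows, so rows that do not move let the fingers close. It gives the time, the measured TCP pose, the force and the opening at its end, in the units of the state.
- ctrl.get_obs(): the state, without advancing time (a new reading comes with each control period).
- ctrl.camera(name): name is "scene" or "top" or "wrist"; returns (picture, depth): 420x560x3 uint8, red, green, blue; 420x560 float32, m along the optical axis (not along the pixel's ray), 0 where there is no reading.
- ctrl.camera_params(name): a dict with "mtx" (3x3 intrinsics, pixels), "distortion" ([k1, k2, p1, p2, k3] as OpenCV has them; the pictures are not rectified), "position" and "attitude" of the camera in the world; the wrist camera has in their place "tool_from_camera" (4x4, takes a point from camera to tool coordinates, whose origin is the TCP and whose axes are the tool frame's). Camera axes: x right, y down, z forward; pixel columns grow to the right and rows downward; lengths in m; the calibration is good to about 2 mm. A picture is of the moment at which its call begins: read the wrist's pose just before it. camera_params takes no time and is no camera call.
- ctrl.hand_in(): hands the job in, once; it reports no verdict.
The state is a dict: "time_s": time; "q": joint angles; "dq": joint speeds; "joint_efforts": joint torques, N m; "eef_pos": TCP position; "eef_rot": TCP orientation; "wrist_force": force on the tool from outside, world axes, zero at the start; "torque": the same for the moment, N m; "opening": opening from 0.0 (shut) to 1.0 (fully open).
Only numpy, scipy, OpenCV 4.12 (cv2) and the standard library are available. Lean on these libraries where they do the work, as an engineer would, in place of code of your own. Each camera call takes 0.05 s, during which the arm holds its last target.

TASK

Stack the three loaded vial trays in the aluminium dock for the tablet tester: green caps at the bottom, yellow caps in the middle, red caps (tested first) on top, then close the stack with the grey lid. Turn each tray end for end relative to the one below, so that blue and white ends alternate and it rests on the lugs inside the lower rim, not on the vial caps. Carry the trays upright, set them down without dropping them, fully seated and level, and do not disturb the beaker, amber bottle and jar standing nearby.

Things in the scene. Friction and masses are not known exactly. Their poses are not given: they have to be found in the camera images.
- tray_green_mid (a point): white tray with five green-capped glass vials fixed in it, 0.24 kg; yellow and red are alike. Rim 137 x 63 mm (x by y), 50 mm high; end lips at rim height make it 154 long. Point: its centre, 25 mm above the underside; x along its length to the BLUE end (other end white). Grip the rim band across its 63 mm at mid-length: upright faces, 38 to 50 mm up. Walls taper to an underside 124 x 50. Any start yaw.
- tray_yellow_mid (a point): the same tray with yellow caps; point and axes as for green. Inside each tray are four lugs, tops 42 mm above its underside, on both long sides at x = -45 and +20 mm. A tray set the opposite way round (blue end over white) drops 8 mm into the rim with 2 to 3 mm of play all round and rests on the lugs: its underside is 42 mm above that of the tray below.
- tray_red_mid (a point): the same tray with red caps; point and axes as for green. The vial caps' tops are 34 mm above the underside. Floor and walls of each tray have open flutes under its lugs, so a tray set the SAME way round as the one below slips past the lugs and drops onto the caps, 8 mm too low: wrong.
- lid_mid (a point): grey lid with black grip, 137 x 63 mm (x by y), 38 mm high, 0.11 kg, both ends alike. Point: its centre, 19 mm above the underside; x along its length. From below: plug 124 x 50, 5 mm deep; plate 4 mm; grip 60 mm along x and 14 mm thick, 9 to 38 mm up: pinch it across the 14 mm. On a tray the plug drops in the rim (3 mm play), plate on the rim: lid underside 45 mm above the tray's.
- dock: the dock: aluminium plate 172 x 94 mm, 12 mm thick, fixed to the bench, four black corner guides standing 14 mm above it. Origin: centre of its underside; x along its length. A tray stands on the plate between the guides with 4 mm of play all round, lengthwise, either way round; its underside is then 12 mm above the bench.
- beaker: bystander: empty clear glass beaker, 68 mm across, 92 mm high; origin at the centre of its underside
- amber_bottle: bystander: amber glass bottle with black cap, 62 mm across, 130 mm high; origin at the centre of its underside
- powder_jar: bystander: white jar with blue cap, 72 mm across, 85 mm high; origin at the centre of its underside
Things that resemble listed ones, but are neither listed nor needed, are in the scene too. Leave any pink, purple or turquoise look-alike of the part that bears tray_yellow_mid alone.

How it is judged:
By the outcome, as a careful person would: the job done as asked, in the order asked, and still so for the second after the job is handed in, with the robot touching nothing.
It also fails if it takes over 115 s, if anything falls off the work surface, if the arm or the gripper's body presses on something with over 40 N, if the wrist force passes 120 N, or if a joint passes its speed limit or range.

## Working session

There is one attempt and no reset: what is moved stays moved. The work goes in short steps, Python scripts to look and compute and a tool call to move; the robot and the scene stay as the last step left them, time stands still between calls to the robot, and variables do not carry over. Pictures are saved under pics/ and viewed, and the job is handed in when it is done.

Besides the shell and the picture viewer there is one more tool, called after "Request:" as name(argument=value, ...) on one line, values as JSON. servo_tool: Moves the arm, as the interface text tells. Its arguments: {"type":"object","properties":{"increments":{"type":"string"}},"required":["increments"]}

```bash
mkdir -p pics; ls
python3 - <<'E'
from bench import ctrl
import cv2,numpy as np
np.set_printoptions(precision=4,suppress=True)
o=ctrl.get_obs();print(o)
for n in("scene","top","wrist"):
    p,d=ctrl.camera(n);cv2.imwrite(f"pics/{n}0.png",p[:,:,::-1]);np.save(f"pics/{n}0.npy",d);print(n,ctrl.camera_params(n))
E
```

```text
pics
{'time_s': 0.0, 'q': array([-1.3913,  0.1816,  1.608 ,  0.    ,  1.3538, -0.2063]), 'dq': array([-0.    , -0.0013,  0.0007, -0.0007, -0.0001,  0.0001]), 'joint_efforts': array([ -0.0015, -44.4874, -35.1335,  -0.0006,   0.0089,  -0.    ]), 'eef_pos': array([ 0.2163, -0.5322,  0.2474]), 'eef_rot': array([-0.0006,  0.8295, -0.5584, -0.0006]), 'wrist_force': array([-0.4136,  0.12  ,  0.7518]), 'torque': array([-0.0253,  0.025 , -0.0285]), 'opening': 0.9995748157374559}
scene {'mtx': array([[397.734 ,   0.    , 276.8959],
       [  0.    , 397.734 , 206.1204],
       [  0.    ,   0.    ,   1.    ]]), 'distortion': array([0.0156, 0.    , 0.    , 0.    , 0.    ]), 'position': array([1.2183, 0.3778, 1.0901]), 'attitude': array([-0.1502,  0.4953,  0.8148, -0.2612])}
top {'mtx': array([[430.1837,   0.    , 278.8075],
       [  0.    , 430.1837, 199.4609],
       [  0.    ,   0.    ,   1.    ]]), 'distortion': array([0.0295, 0.    , 0.    , 0.    , 0.    ]), 'position': array([0.4664, 0.0003, 1.6598]), 'attitude': array([ 0.0257, -0.7053,  0.7081, -0.0214])}
wrist {'mtx': array([[371.7481,   0.    , 277.8313],
       [  0.    , 371.7481, 206.2942],
       [  0.    ,   0.    ,   1.    ]]), 'distortion': array([-0.0052,  0.    ,  0.    ,  0.    ,  0.    ]), 'tool_from_camera': array([[ 1.    ,  0.0005, -0.0005,  0.0006],
       [-0.0003,  0.9466,  0.3225, -0.0831],
       [ 0.0006, -0.3225,  0.9466, -0.1256],
       [ 0.    ,  0.    ,  0.    ,  1.    ]])}
```

View pics/scene0.png

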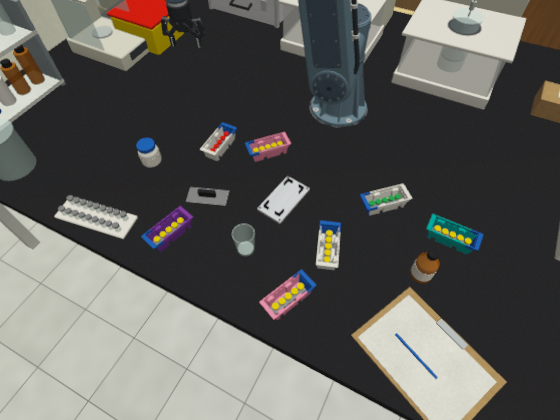

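View pics/top0.png

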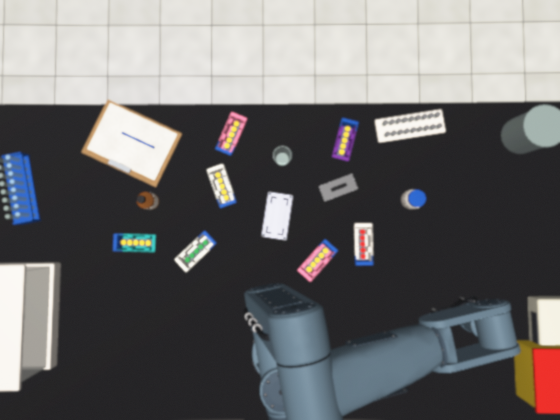

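View pics/wrist0.png

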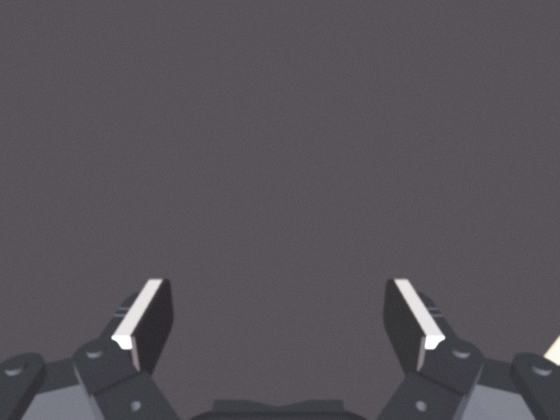

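The top view shows three white trays: green caps (195,252), yellow (221,185) and red (364,244). The look-alikes with yellow caps are pink (232,133) and (317,260), purple (345,140) and turquoise (134,242). The lid is at (338,187), not the white rack at (410,125), and the dock is at (278,216). The white-bodied trays match the description, so I choose those. Next I take a close crop to check that and measure.

```bash
cat > h.py <<'E'
from bench import ctrl
import cv2,numpy as np
from scipy.spatial.transform import Rotation as R
np.set_printoptions(precision=4,suppress=True)
def rot(q): return R.from_quat([q[1],q[2],q[3],q[0]]).as_matrix()
def campose(n,o=None):
    P=ctrl.camera_params(n)
    if n!="wrist": return P,rot(P["attitude"]),np.array(P["position"])
    o=o or ctrl.get_obs();T=P["tool_from_camera"];Rt=rot(o["eef_rot"])
    return P,Rt@T[:3,:3],Rt@T[:3,3]+o["eef_pos"]
def rays(C,px):
    P,Rm,t=C
    u=cv2.undistortPoints(np.float64(px).reshape(-1,1,2),P["mtx"],P["distortion"]).reshape(-1,2)
    return (Rm@np.c_[u,np.ones(len(u))].T).T
def onplane(C,px,z):
    r=rays(C,px);t=C[2];return t+r*((z-t[2])/r[:,2])[:,None]
def proj(C,X):
    P,Rm,t=C;x=(np.atleast_2d(X)-t)@Rm
    return cv2.projectPoints(x,np.zeros(3),np.zeros(3),P["mtx"],P["distortion"])[0].reshape(-1,2)
def cloud(C,d):
    v,u=np.mgrid[:d.shape[0],:d.shape[1]];px=np.c_[u.ravel(),v.ravel()]
    return (C[2]+rays(C,px)*d.ravel()[:,None]).reshape(*d.shape,3)
E
python3 - <<'E'
from h import *
p=cv2.imread("pics/top0.png");d=np.load("pics/top0.npy");C=campose("top")
X=cloud(C,d)
cv2.imwrite("pics/topcrop.png",cv2.resize(p[110:290,100:440],(800,424),interpolation=cv2.INTER_CUBIC))
for n,px,z in[("g",(195,252),.05),("y",(221,185),.05),("r",(364,244),.05),("lid",(338,187),.02),("dock",(278,216),.012),("beaker",(282,156),.09),("amber",(147,201),.1),("jar",(414,199),.085),("pink1",(232,133),.05),("pink2",(317,260),.05),("purp",(345,140),.05),("turq",(134,242),.05)]:
    print(n,onplane(C,[px],z)[0],X[px[1],px[0]])
print(X[300:310:5,450:500:20,2], X[270,350],X[150,250])
E
```

```text
g [0.3794 0.3223 0.05  ] [0.3785 0.3259 0.032 ]
y [0.6294 0.227  0.05  ] [0.6309 0.2292 0.0345]
r [ 0.4068 -0.306   0.05  ] [ 0.4062 -0.309   0.0339]
lid [ 0.6228 -0.2164  0.02  ] [ 0.6215 -0.2146  0.0337]
dock [0.513  0.0134 0.012 ] [0.5129 0.0134 0.0155]
beaker [ 0.7316 -0.0027  0.09  ] [ 0.7452 -0.0029  0.0095]
amber [0.567  0.4881 0.1   ] [0.5668 0.4872 0.1028]
jar [ 0.5713 -0.484   0.085 ] [ 0.5712 -0.4835  0.0868]
pink1 [0.827  0.1863 0.05  ] [0.8314 0.1885 0.0306]
pink2 [ 0.3482 -0.131   0.05  ] [ 0.3469 -0.1324  0.0324]
purp [ 0.798 -0.241  0.05 ] [ 0.8013 -0.2433  0.0343]
turq [0.4176 0.5492 0.05  ] [0.4171 0.5543 0.0352]
[[ 0.0077  0.2973  0.5384]
 [-0.0025  0.5252  0.577 ]] [ 0.3061 -0.2611 -0.0041] [ 0.7718  0.1221 -0.005 ]
```

View pics/topcrop.png

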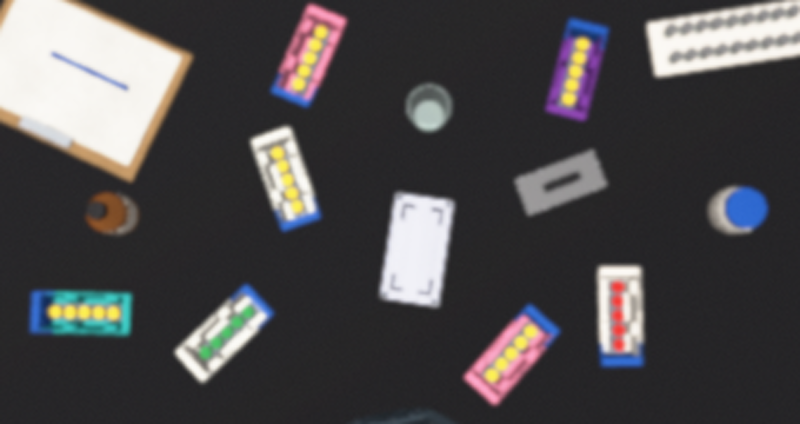

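The crop confirms it: each target tray has a white body with one blue end, and the pink, purple and turquoise ones are the decoys. Now coarse poses.

```bash
cat >> h.py <<'E'
def rect(C,mask,z,seed):
    """component of mask nearest seed px -> min-area rect in world plane z"""
    n,l,s,c=cv2.connectedComponentsWithStats(mask.astype(np.uint8))
    i=1+np.argmin([np.hypot(*(c[k]-seed))+(1e4 if s[k][4]<60 else 0) for k in range(1,n)])
    cn=max(cv2.findContours((l==i).astype(np.uint8),cv2.RETR_EXTERNAL,cv2.CHAIN_APPROX_NONE)[0],key=len).reshape(-1,2)
    w=onplane(C,cn,z)[:,:2]
    (cx,cy),(a,b),t=cv2.minAreaRect((w*1000).astype(np.float32))
    if a<b:a,b,t=b,a,t+90
    return np.array([cx,cy])/1000,(a,b),(t+90)%180-90,(l==i)
E
python3 - <<'E'
from h import *
p=cv2.imread("pics/top0.png");C=campose("top")
hsv=cv2.cvtColor(p,cv2.COLOR_BGR2HSV)
m=(p.max(2)>90)
for n,px,z in[("g",(195,252),.05),("y",(221,185),.05),("r",(364,244),.05),("lid",(338,187),.007),("dock",(278,216),.012)]:
    c,s,t,mm=rect(C,m,z,np.array(px))
    b=mm&(hsv[...,0]>100)&(hsv[...,0]<130)&(hsv[...,1]>130)
    bl=None
    if b.sum()>5:
        v,u=np.nonzero(b);bl=onplane(C,np.c_[u,v],.05).mean(0)[:2]-c
    print(n,c,s,t,bl)
E
```

```text
g [0.383  0.3222] (162.22653198242188, 73.1474609375) -46.5855598449707 [ 0.0548 -0.0494]
y [0.6286 0.2272] (162.66976928710938, 73.96623992919922) 19.500568389892578 [-0.0705 -0.0221]
r [ 0.409  -0.3028] (158.9653778076172, 74.37042236328125) -0.18402862548828125 [-0.0716 -0.0016]
lid [ 0.6239 -0.2177] (141.0446319580078, 67.66716003417969) -69.63711357116699 None
dock [0.5153 0.0181] (179.5849151611328, 103.37451934814453) -8.684829711914062 None
```

```bash
cat >> h.py <<'E'
def psi(o): 
    x=rot(o["eef_rot"])[:,0];return np.degrees(np.arctan2(x[1],x[0]))
def plan(tgt,ps,N,start=None,turnN=None):
    o=ctrl.get_obs();p=np.array(o["eef_pos"]) if start is None else np.array(start[:3]);a=psi(o) if start is None else start[3]
    d=ps-a;tgt=np.array(tgt,float);p0=p.copy();a0=a
    print("from",p,round(a,2),"turn",round(d,1));out=[]
    for i in range(1,N+1):
        g=p0+(tgt-p0)*i/N;ag=a0+d*min(1,i/(turnN or N))
        c,s=np.cos(np.radians(a)),np.sin(np.radians(a));e=g-p
        r=np.round(np.array([c*e[0]+s*e[1],s*e[0]-c*e[1],-e[2]])*100,2);y=round(-np.radians(ag-a),3)
        p=p+np.array([c*r[0]+s*r[1],s*r[0]-c*r[1],-r[2]])/100;a=a-np.degrees(y)
        out.append(f"{r[0]:g} {r[1]:g} {r[2]:g} {y:g}")
    print(";\n".join(out));print("end",p,a)
E
python3 -c "
from h import *
plan([.47,.025,.28],81.3,16)"
```

```text
from [ 0.2163 -0.5323  0.2476] -67.9 turn 149.2
-2.63 -2.78 -0.2 -0.163;
-2.15 -3.17 -0.21 -0.162;
-1.6 -3.47 -0.2 -0.163;
-1.02 -3.69 -0.2 -0.163;
-0.41 -3.81 -0.2 -0.163;
0.22 -3.82 -0.21 -0.162;
0.82 -3.74 -0.2 -0.163;
1.43 -3.55 -0.2 -0.163;
1.98 -3.27 -0.2 -0.163;
2.48 -2.91 -0.21 -0.162;
2.93 -2.47 -0.2 -0.163;
3.28 -1.97 -0.2 -0.163;
3.56 -1.4 -0.2 -0.163;
3.74 -0.81 -0.21 -0.162;
3.83 -0.19 -0.2 -0.163;
3.8 0.43 -0.2 -0.163
end [0.47  0.025 0.28 ] 81.30293235443763
```

Request:
servo_tool(increments="-2.6 -2.8 -0.2 -0.163 1; -2.2 -3.2 -0.2 -0.163 1; -1.6 -3.5 -0.2 -0.163 1; -1 -3.7 -0.2 -0.163 1; -0.4 -3.8 -0.2 -0.163 1; 0.2 -3.8 -0.2 -0.163 1; 0.8 -3.7 -0.2 -0.163 1; 1.4 -3.6 -0.2 -0.163 1; 2 -3.3 -0.2 -0.163 1; 2.5 -2.9 -0.2 -0.163 1")

```text
time_s: 1.4
eef_pos: [0.375, -0.1823, 0.2683]
eef_rot: [-0.0, 0.975, 0.223, -0.0]
wrist_force: [0.7, -0.1, -0.9]
opening: 1.001
```

Request:
servo_tool(increments="2.9 -2.5 -0.2 -0.163 1; 3.3 -2 -0.2 -0.163 1; 3.6 -1.4 -0.2 -0.163 1; 3.7 -0.8 -0.2 -0.163 1; 3.8 -0.2 -0.2 -0.163 1; 3.8 0.4 -0.2 -0.163 1; 0 0 0 0 1; 0 0 0 0 1")

```text
time_s: 2.4
eef_pos: [0.4681, 0.0259, 0.2799]
eef_rot: [-0.0, 0.758, 0.653, -0.0]
wrist_force: [0.6, -0.3, 1.0]
opening: 0.999
```

Run:
```python
from h import *
o=ctrl.get_obs();print(o["eef_pos"],psi(o),o["time_s"],o["dq"])
p,d=ctrl.camera("wrist");p=p[:,:,::-1].copy();np.save("pics/w1.npy",d);cv2.imwrite("pics/w1.png",p)
C=campose("wrist",o)
X=cloud(C,d);c=proj(C,[.513,.018,.012])[0].astype(int);print(c,X[c[1],c[0]],X[c[1],c[0]+150])
```

```text
[0.4681 0.0259 0.2799] 81.47285449663671 2.4 [-0.0221 -0.0069  0.0035 -0.0027  0.0001  0.0004]
[277 201] [0.5124 0.018  0.0121] [0.386  0.0376 0.4056]
```

View pics/w1.png

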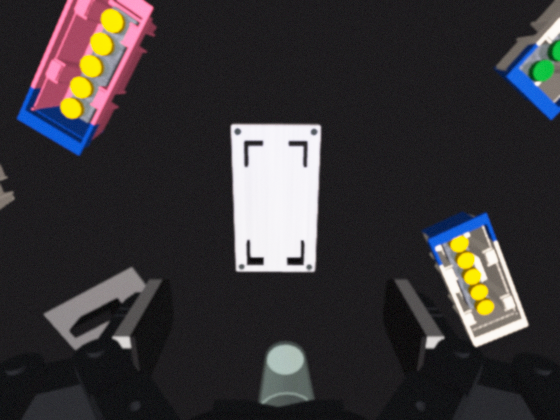

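The dock fills columns 232–320 and rows 124–272 in this view. The yellow tray, the lid and a pink decoy are also visible. Measuring the dock now.

Run:
```python
from h import *
o=ctrl.get_obs();C=campose("wrist",o);p=cv2.imread("pics/w1.png")
m=(p.min(2)>150).astype(np.uint8);m=cv2.morphologyEx(m,cv2.MORPH_CLOSE,np.ones((9,9)))
print(rect(C,m,.012,np.array([277,200]))[:3], campose("wrist",o)[2])
# same from top
Ct=campose("top")
for n,X in[("a",[.5135,.018,.012])]: print(proj(Ct,X))
# guides (black) inside dock
g=((p.max(2)<90)*1).astype(np.uint8);g[:,:240]=0;g[:,314:]=0;g[:135]=0;g[266:]=0
v,u=np.nonzero(g);
w=onplane(C,np.c_[u,v],.026)[:,:2];print("guides",cv2.minAreaRect((w*1000).astype(np.float32)))
plan([.383-.045*np.sin(np.radians(43.4)),.322+.045*np.cos(np.radians(43.4)),.2],43.4,8)
```

```text
(array([0.5139, 0.0154]), (172.02679443359375, 93.99341583251953), -8.847999572753906) [0.386  0.0373 0.4057]
[[276.8101 215.8861]]
guides ((513.1613159179688, 15.458358764648438), (63.12266540527344, 139.4711151123047), 81.06868743896484)
from [0.4681 0.0255 0.28  ] 81.43 turn -38.0
3.85 -2.05 1 0.083;
3.67 -2.36 1 0.083;
3.46 -2.65 1 0.083;
3.23 -2.94 1 0.083;
2.98 -3.19 1 0.083;
2.7 -3.43 1 0.083;
2.41 -3.64 1 0.083;
2.09 -3.82 1 0.083
end [0.3521 0.3546 0.2   ] 43.38546517134515
```

Request:
servo_tool(increments="3.9 -2.1 1 0.083 1; 3.7 -2.4 1 0.083 1; 3.5 -2.7 1 0.083 1; 3.2 -2.9 1 0.083 1; 3 -3.2 1 0.083 1; 2.7 -3.4 1 0.083 1; 2.4 -3.6 1 0.083 1; 2.1 -3.8 1 0.083 1; 0 0 0 0 1; 0 0 0 0 1")

```text
time_s: 3.7
eef_pos: [0.3522, 0.3549, 0.2003]
eef_rot: [0.0, 0.929, 0.37, -0.0]
wrist_force: [-0.0, 0.2, 0.1]
opening: 0.999
```

```bash
cat >> h.py <<'E'
def snap(name):
    o=ctrl.get_obs();p,d=ctrl.camera("wrist");p=p[:,:,::-1].copy();cv2.imwrite(f"pics/{name}.png",p);np.save(f"pics/{name}.npy",d)
    C=campose("wrist",o);print(o["time_s"],o["eef_pos"],psi(o),o["opening"],o["wrist_force"],"dq",abs(o["dq"]).max());return p,d,C
def hpts(d,C,zlo,zhi,c,r):
    X=cloud(C,d).reshape(-1,3);X=X[(d.ravel()>0)]
    return X[(X[:,2]>zlo)&(X[:,2]<zhi)&(np.hypot(X[:,0]-c[0],X[:,1]-c[1])<r)]
E
python3 - <<'E'
from h import *
p,d,C=snap("w2")
X=hpts(d,C,.044,.056,[.383,.322],.1);print(len(X),X[:,2].mean(),cv2.minAreaRect((X[:,:2]*1000).astype(np.float32)))
m=(p.max(2)>110).astype(np.uint8)
print(rect(C,m,.05,proj(C,[.383,.322,.05])[0])[:3])
E
```

```text
3.7 [0.3522 0.3549 0.2003] 43.45248157861569 0.9985145223699751 [-0.0423  0.2204  0.0916] dq 0.01799737522795241
3833 0.049637139306588675 ((382.8163146972656, 319.07281494140625), (63.17041778564453, 155.39617919921875), 43.791351318359375)
(array([0.3828, 0.3196]), (156.667236328125, 65.79603576660156), -46.11830520629883)
```

View pics/w2.png

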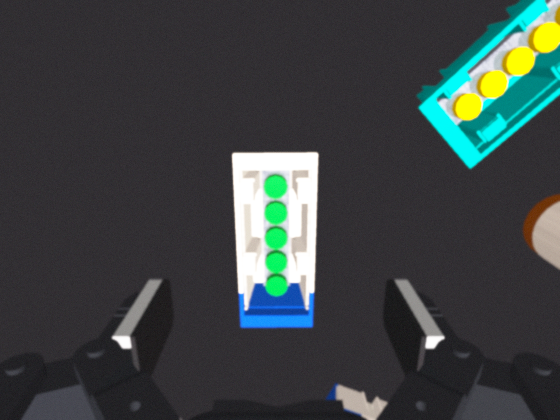

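The wrist view shows the green tray centred at about (276,240) with its blue end toward the bottom. The depth rectangle is 155 x 63 mm, which matches the description. I'll descend onto it.

Run:
```python
from h import *
plan([.3828,.3191,.12],43.8,3)
plan([.3828,.3191,.041],43.8,3,[.3828,.3191,.12,43.8])
```

```text
from [0.3525 0.3547 0.2005] 43.41 turn 0.4
-0.08 1.56 2.68 -0.002;
-0.09 1.55 2.69 -0.003;
-0.09 1.56 2.68 -0.002
end [0.3828 0.3191 0.12  ] 43.812484285815685
from [0.3828 0.3191 0.12  ] 43.8 turn 0.0
0 0 2.63 -0;
0 0 2.64 -0;
0 0 2.63 -0
end [0.3828 0.3191 0.041 ] 43.8
```

Request:
servo_tool(increments="-0.1 1.6 2.7 -0.007 1; -0.1 1.5 2.7 0 1; -0.1 1.6 2.7 0 1; 0 0 2.6 0 1; 0 0 2.6 0 1; 0 0 2 0 1; 0 0 0.7 0 1; 0 0 0 0 1; 0 0 0 0 0; 0 0 0 0 0")

```text
time_s: 5.0
eef_pos: [0.3831, 0.3201, 0.0417]
eef_rot: [0.0, 0.928, 0.374, 0.001]
wrist_force: [-1.9, -1.0, 6.4]
opening: 0.721
```

Request:
servo_tool(increments="0 0 0 0 0; 0 0 0 0 0; 0 0 0 0 0; 0 0 0 0 0")

```text
time_s: 5.5
eef_pos: [0.3831, 0.3201, 0.0417]
eef_rot: [0.0, 0.928, 0.374, 0.001]
wrist_force: [-1.3, -3.0, 5.9]
opening: 0.725
```

Run:
```python
from h import *
p,d,C=snap("w3")
o=ctrl.get_obs();print(o["torque"])
```

```text
5.5 [0.3831 0.3201 0.0417] 43.90233220969217 0.7245407087460889 [-1.2662 -2.9675  5.9427] dq 0.0015083315985584345
[-0.3378  0.1908 -0.07  ]
```

View pics/w3.png

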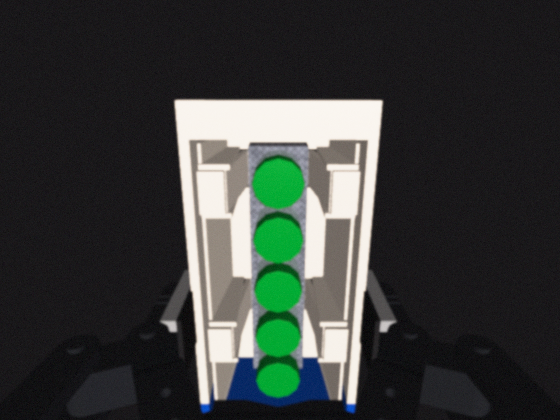

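Gripped across the rim at mid-length. Now lift and carry it to the dock.

Run:
```python
from h import *
o=ctrl.get_obs();e=o["eef_pos"]
plan([.5137,.0156,.16],81.15,12,[e[0],e[1],.16,psi(o)])
```

```text
from [0.3831 0.3201 0.16  ] 43.9 turn 37.2
-0.98 2.58 -0 -0.054;
-1.11 2.53 -0 -0.054;
-1.25 2.46 -0 -0.055;
-1.38 2.39 -0 -0.054;
-1.51 2.32 -0 -0.054;
-1.63 2.22 -0 -0.054;
-1.75 2.14 -0 -0.054;
-1.86 2.04 -0 -0.054;
-1.97 1.93 -0 -0.055;
-2.07 1.83 -0 -0.054;
-2.17 1.71 -0 -0.054;
-2.25 1.59 -0 -0.054
end [0.5137 0.0156 0.16  ] 81.14334498911782
```

Request:
servo_tool(increments="0 0 -0.5 0 0; 0 0 -1 0 0; 0 0 -2 0 0; 0 0 -3 0 0; 0 0 -3 0 0; 0 0 -2 0 0; 0 0 -0.3 0 0")

```text
time_s: 6.42
eef_pos: [0.383, 0.3203, 0.1603]
eef_rot: [-0.0, 0.928, 0.374, 0.002]
wrist_force: [-0.7, -0.0, -2.1]
opening: 0.724
```

Request:
servo_tool(increments="-1 2.6 0 -0.054 0; -1.1 2.5 0 -0.054 0; -1.2 2.5 0 -0.054 0; -1.4 2.4 0 -0.054 0; -1.5 2.3 0 -0.054 0; -1.6 2.2 0 -0.054 0; -1.8 2.1 0 -0.054 0; -1.9 2 0 -0.054 0; -2 1.9 0 -0.055 0; -2.1 1.8 0 -0.054 0")

```text
time_s: 7.68
eef_pos: [0.4887, 0.0648, 0.1573]
eef_rot: [-0.001, 0.793, 0.609, -0.001]
wrist_force: [0.5, 1.0, -1.1]
opening: 0.726
```

Request:
servo_tool(increments="-2.2 1.8 0 -0.054 0; -2.2 1.6 0 -0.054 0; 0 0 3 0 0; 0 0 3 0 0; 0 0 2 0 0; 0 0 0 0 0; 0 0 0 0 0")

```text
time_s: 8.55
eef_pos: [0.5121, 0.0148, 0.0786]
eef_rot: [0.0, 0.76, 0.65, 0.0]
wrist_force: [0.5, -0.8, -2.2]
opening: 0.721
```

Run:
```python
from h import *
p,d,C=snap("w4")
plan([.5137,.0156,.0565],81.15,3)
o=ctrl.get_obs();e=o["eef_pos"]
# tray yaw/tilt in hand: tray rim pts
X=hpts(d,C,e[2]+.0,e[2]+.02,e[:2],.1);print(len(X),X[:,2].mean(),cv2.minAreaRect((X[:,:2]*1000).astype(np.float32)))
A=np.c_[X-X.mean(0)];print(np.linalg.svd(A,full_matrices=False)[2][2])
```

```text
8.55 [0.5121 0.0148 0.0786] 81.07986807335749 0.7208431965309705 [ 0.5284 -0.7513 -2.2486] dq 0.01650021788727224
from [0.5125 0.0147 0.0791] 81.08 turn 0.1
0.04 0.04 0.75 -0;
0.03 0.03 0.76 -0.001;
0.04 0.04 0.75 -0
end [0.5137 0.0156 0.0565] 81.13771625366742
19890 0.08653516526635982 ((498.5443420410156, 16.385818481445312), (89.68772888183594, 127.26370239257812), 80.81480407714844)
[ 0.0006 -0.0001 -1.    ]
```

View pics/w4.png

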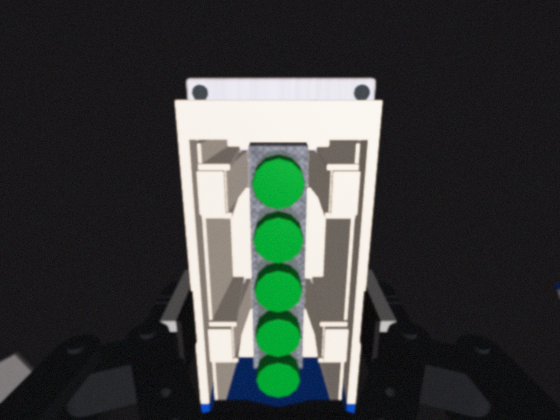

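The tray is level in the hand with the dock beneath it. Lowering it slowly.

Request:
servo_tool(increments="0.1 0.1 0.5 0 0; 0 0 0.6 0 0; 0 0 0.6 0 0; 0 0 0.4 0 0; 0 0 0.2 0 0; 0 0 0.1 0 0; 0 0 0.1 0 0; 0 0 0 0 0; 0 0 0 0 0")

```text
time_s: 9.72
eef_pos: [0.5131, 0.0156, 0.0538]
eef_rot: [0.0, 0.76, 0.65, 0.0]
wrist_force: [-3.4, 0.6, 5.5]
opening: 0.722
```

Run:
```python
from h import *
p,d,C=snap("w5")
```

```text
9.725 [0.5131 0.0156 0.0538] 81.0765529227546 0.7221942990642437 [-3.4308  0.578   5.5424] dq 0.001983743188627399
```

Request:
servo_tool(increments="0 0 0 0 1; 0 0 0 0 1; 0 0 0 0 1; 0 0 -1 0 1; 0 0 -3 0 1; 0 -0.5 -5 0 1; 0 -2 -5 0 1; 0 -2 -4 0 1; 0 0 0 0 1; 0 0 0 0 1")

```text
time_s: 11.02
eef_pos: [0.4685, 0.0226, 0.2333]
eef_rot: [0.0, 0.76, 0.65, 0.0]
wrist_force: [0.1, 0.0, 0.3]
opening: 0.998
```

Run:
```python
from h import *
p,d,C=snap("w6")
X=hpts(d,C,.055,.068,[.513,.0156],.1);print(len(X),np.percentile(X[:,2],[1,50,99]),cv2.minAreaRect((X[:,:2]*1000).astype(np.float32)))
print(np.linalg.svd(X-X.mean(0),full_matrices=False)[2][2])
t=-160.5;a=np.radians(109.5)
plan([.6286-.045*np.sin(a),.2272+.045*np.cos(a),.2],109.5,8)
```

```text
11.025 [0.4685 0.0226 0.2333] 81.07211003380556 0.99804102630215 [0.0996 0.0351 0.3294] dq 0.03325209268305934
3523 [0.0551 0.062  0.0637] ((513.1361083984375, 14.860610961914062), (63.26246643066406, 154.7563018798828), 81.05384826660156)
[ 0.0045 -0.0017  1.    ]
from [0.4682 0.0226 0.2325] 81.07 turn 28.4
2.57 1.09 0.41 -0.062;
2.5 1.25 0.4 -0.062;
2.41 1.39 0.41 -0.062;
2.33 1.55 0.4 -0.062;
2.22 1.69 0.41 -0.062;
2.12 1.82 0.41 -0.062;
1.99 1.95 0.4 -0.062;
1.88 2.06 0.41 -0.062
end [0.5861 0.2122 0.2   ] 109.48452623136612
```

View pics/w6.png

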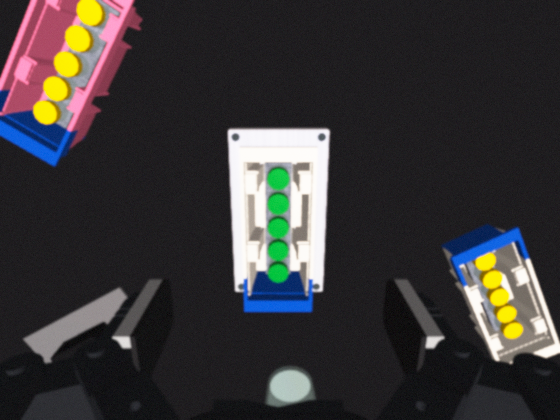

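The green tray is seated: rim at 62 mm, level, and centred within 1 mm. On to yellow.

Request:
servo_tool(increments="2.6 1.1 0.4 -0.062 1; 2.5 1.2 0.4 -0.062 1; 2.4 1.4 0.4 -0.062 1; 2.3 1.6 0.4 -0.062 1; 2.2 1.7 0.4 -0.062 1; 2.1 1.8 0.4 -0.062 1; 2 2 0.4 -0.062 1; 1.9 2 0.4 -0.062 1; 0 0 0 0 1; 0 0 0 0 1")

```text
time_s: 12.32
eef_pos: [0.5858, 0.2115, 0.1996]
eef_rot: [-0.001, 0.577, 0.816, -0.001]
wrist_force: [-0.2, 0.6, -0.5]
opening: 1.001
```

Run:
```python
from h import *
p,d,C=snap("w7")
X=hpts(d,C,.044,.056,[.6286,.2272],.1);r=cv2.minAreaRect((X[:,:2]*1000).astype(np.float32));print(len(X),X[:,2].mean(),r)
ps=r[2]+(90 if r[1][0]>r[1][1] else 0);ps=min((ps-180,ps,ps+180),key=lambda v:abs(v-109));print(ps)
plan([r[0][0]/1e3,r[0][1]/1e3,.12],ps,3)
```

```text
12.325 [0.5858 0.2115 0.1996] 109.45837477851902 1.0013626524106112 [-0.1577  0.5778 -0.4925] dq 0.023269818768168284
3855 0.04979018225544575 ((627.2743530273438, 224.19927978515625), (155.08932495117188, 63.158897399902344), 19.5061092376709)
109.5061092376709
from [0.5859 0.2113 0.2001] 109.44 turn 0.1
-0.05 1.44 2.67 -0;
-0.05 1.45 2.67 -0.001;
-0.06 1.44 2.67 -0
end [0.6273 0.2242 0.12  ] 109.49543916019901
```

View pics/w7.png

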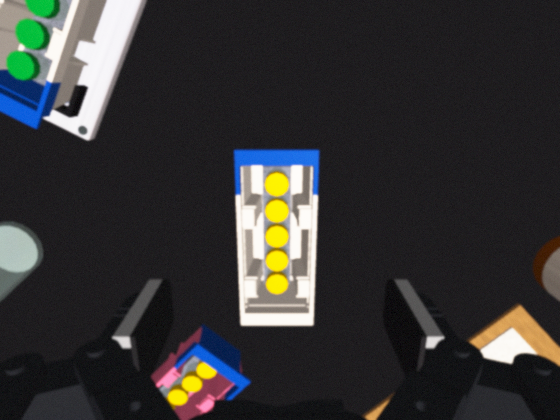

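The white tray with yellow caps is centred at about (277,238), with its blue end toward the top. I'll grasp it now.

Request:
servo_tool(increments="-0.1 1.5 2.7 0 1; -0.1 1.4 2.7 0 1; 0 1.4 2.6 0 1; 0 0 2.6 0 1; 0 0 2.6 0 1; 0 0 2 0 1; 0 0 0.7 0 1; 0 0 0 0 1; 0 0 0 0 0; 0 0 0 0 0")

```text
time_s: 13.62
eef_pos: [0.629, 0.2247, 0.0442]
eef_rot: [0.001, 0.577, 0.817, 0.001]
wrist_force: [0.4, -0.3, -0.9]
opening: 0.72
```

Request:
servo_tool(increments="0 0 0 0 0; 0 0 0 0 0; 0 0 0 0 0")

```text
time_s: 14.0
eef_pos: [0.629, 0.2247, 0.0442]
eef_rot: [0.001, 0.577, 0.817, 0.001]
wrist_force: [-0.9, 0.1, 5.9]
opening: 0.723
```

Run:
```python
from h import *
o=ctrl.get_obs();e=o["eef_pos"];print(e,psi(o),o["opening"])
plan([.5131,.0150,.2],81.1,10,[e[0],e[1],.2,psi(o)])
```

```text
[0.629  0.2247 0.0442] 109.49529992739421 0.7232373312020208
from [0.629  0.2247 0.2   ] 109.5 turn -28.4
-1.59 -1.79 -0 0.05;
-1.68 -1.71 -0 0.049;
-1.76 -1.63 -0 0.05;
-1.83 -1.54 -0 0.049;
-1.92 -1.44 -0 0.05;
-1.98 -1.35 -0 0.049;
-2.04 -1.25 -0 0.05;
-2.1 -1.14 -0 0.049;
-2.16 -1.04 -0 0.05;
-2.21 -0.93 -0 0.05
end [0.5131 0.015  0.2   ] 81.07659328890533
```

Request:
servo_tool(increments="0 0 -0.5 0 0; 0 0 -1 0 0; 0 0 -2 0 0; 0 0 -3 0 0; 0 0 -3 0 0; 0 0 -2 0 0; -1.6 -1.8 -0.3 0.05 0; -1.7 -1.7 0 0.05 0; -1.8 -1.6 0 0.05 0; -1.8 -1.5 0 0.05 0")

```text
time_s: 15.25
eef_pos: [0.5816, 0.1397, 0.1608]
eef_rot: [0.0, 0.656, 0.754, 0.0]
wrist_force: [-0.7, -0.1, -2.2]
opening: 0.724
```

Request:
servo_tool(increments="-1.9 -1.4 0 0.05 0; -2 -1.3 0 0.05 0; -2 -1.2 0 0.05 0; -2.1 -1.1 0 0.05 0; -2.2 -1 0 0.05 0; -2.2 -0.9 0 0.046 0; 0 0 2 0 0; 0 0 1 0 0; 0 0 0 0 0; 0 0 0 0 0")

```text
time_s: 16.5
eef_pos: [0.5151, 0.0151, 0.1308]
eef_rot: [0.0, 0.76, 0.65, 0.0]
wrist_force: [0.3, -0.1, -2.3]
opening: 0.722
```

Run:
```python
from h import *
p,d,C=snap("w8")
a=cv2.imread("pics/w4.png");cv2.imwrite("pics/w8b.png",np.hstack([a[60:,150:420],p[60:,150:420]]))
plan([.5149,.0147,.105],81.1,3)
```

```text
16.5 [0.5151 0.0151 0.1308] 81.10323549660859 0.722327804650049 [ 0.2787 -0.1429 -2.2812] dq 0.004343722942587935
from [0.5152 0.0151 0.131 ] 81.1 turn -0.0
-0.01 -0.01 0.87 0;
-0.02 -0.01 0.86 0;
-0.01 -0 0.87 0
end [0.5149 0.0147 0.105 ] 81.10245273436105
```

View pics/w8b.png

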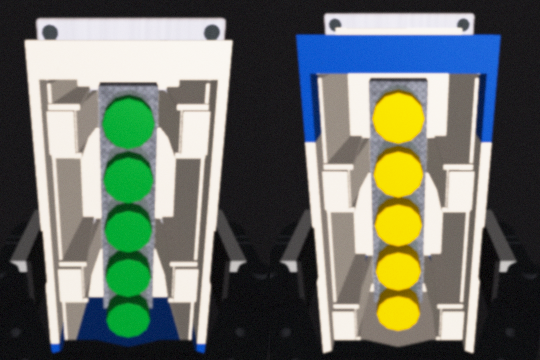

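Blue is now over the green tray's white end, as required, and the alignment is within 0.5 mm. Lowering.

Request:
servo_tool(increments="0 0 0.8 0 0; 0 0 0.8 0 0; 0 0 0.6 0 0; 0 0 0.4 0 0; 0 0 0.3 0 0; 0 0 0.2 0 0; 0 0 0.1 0 0; 0 0 0.1 0 0; 0 0 0 0 0; 0 0 0 0 0")

```text
time_s: 17.8
eef_pos: [0.5148, 0.0149, 0.0981]
eef_rot: [0.0, 0.76, 0.65, 0.0]
wrist_force: [-3.4, 0.0, 5.8]
opening: 0.725
```

Run:
```python
from h import *
p,d,C=snap("w9")
```

```text
17.8 [0.5148 0.0149 0.0981] 81.07861892031683 0.7248531374811332 [-3.4478  0.0498  5.8283] dq 0.0016028282742381282
```

Request:
servo_tool(increments="0 0 0 0 1; 0 0 0 0 1; 0 0 0 0 1; 0 0 -1 0 1; 0 0 -3 0 1; 0 -0.5 -5 0 1; 0 -2 -5 0 1; 0 -2 -4 0 1; 0 0 0 0 1; 0 0 0 0 1")

```text
time_s: 19.1
eef_pos: [0.4701, 0.0219, 0.2772]
eef_rot: [0.0, 0.76, 0.65, 0.0]
wrist_force: [0.1, -0.8, 0.1]
opening: 0.998
```

Run:
```python
from h import *
p,d,C=snap("w10")
X=hpts(d,C,.099,.11,[.513,.0156],.1);print(len(X),np.percentile(X[:,2],[1,50,99]),cv2.minAreaRect((X[:,:2]*1000).astype(np.float32)))
print(np.linalg.svd(X-X.mean(0),full_matrices=False)[2][2])
a=np.radians(-90)
plan([.409-.045*np.sin(a),-.3028+.045*np.cos(a),.2],-90,18)
```

```text
19.1 [0.4701 0.0219 0.2772] 81.0706353895 0.997564034777628 [ 0.1256 -0.7902  0.097 ] dq 0.03324179935834769
3252 [0.0994 0.104  0.1057] ((513.1884155273438, 14.439617156982422), (63.14219284057617, 154.0445098876953), 81.04059600830078)
[ 0.0029 -0.0018  1.    ]
from [0.4699 0.0219 0.2764] 81.07 turn -171.1
-1.8 0.19 0.42 0.166;
-1.73 0.49 0.43 0.166;
-1.64 0.77 0.42 0.166;
-1.49 1.02 0.43 0.165;
-1.29 1.26 0.42 0.166;
-1.07 1.46 0.43 0.166;
-0.82 1.61 0.42 0.166;
-0.54 1.72 0.43 0.166;
-0.24 1.79 0.42 0.166;
0.05 1.81 0.42 0.166;
0.35 1.77 0.43 0.166;
0.64 1.69 0.42 0.165;
0.9 1.56 0.43 0.166;
1.15 1.39 0.42 0.166;
1.37 1.18 0.43 0.166;
1.54 0.94 0.42 0.166;
1.68 0.67 0.43 0.166;
1.76 0.38 0.42 0.166
end [ 0.454  -0.3027  0.2   ] -90.01530851559565
```

View pics/w10.png

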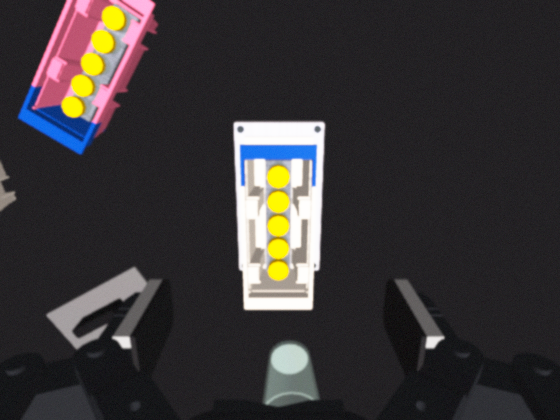

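Yellow is seated: rim at 104 mm (12+42+50), level, blue end over white. On to red.

Request:
servo_tool(increments="-1.8 0.2 0.4 0.166 1; -1.7 0.5 0.4 0.166 1; -1.6 0.8 0.4 0.166 1; -1.5 1 0.4 0.166 1; -1.3 1.3 0.4 0.166 1; -1.1 1.5 0.4 0.166 1; -0.8 1.6 0.4 0.166 1; -0.5 1.7 0.4 0.166 1; -0.2 1.8 0.4 0.166 1; 0 1.8 0.4 0.166 1")

```text
time_s: 20.4
eef_pos: [0.4618, -0.1587, 0.2352]
eef_rot: [-0.001, 0.992, -0.125, -0.002]
wrist_force: [0.9, -1.0, 0.1]
opening: 1.001
```

Request:
servo_tool(increments="0.4 1.8 0.4 0.166 1; 0.6 1.7 0.4 0.166 1; 0.9 1.6 0.5 0.166 1; 1.2 1.4 0.5 0.166 1; 1.4 1.2 0.5 0.166 1; 1.5 0.9 0.5 0.166 1; 1.7 0.7 0.5 0.166 1; 1.8 0.4 0.5 0.164 1; 0 0 0 0 1; 0 0 0 0 1")

```text
time_s: 21.65
eef_pos: [0.4547, -0.3034, 0.1982]
eef_rot: [-0.0, 0.708, -0.706, -0.001]
wrist_force: [-0.9, 0.1, 0.4]
opening: 1.0
```

Run:
```python
from h import *
p,d,C=snap("w11")
X=hpts(d,C,.044,.056,[.409,-.3028],.1);r=cv2.minAreaRect((X[:,:2]*1000).astype(np.float32));print(len(X),X[:,2].mean(),r)
ps=r[2]+(90 if r[1][0]>r[1][1] else 0);ps=min((ps-180,ps,ps+180),key=lambda v:abs(v+90));print(ps)
plan([r[0][0]/1e3,r[0][1]/1e3,.12],ps,3)
```

```text
21.65 [ 0.4547 -0.3034  0.1982] -89.83973705383724 1.0004310330465835 [-0.9106  0.0773  0.4372] dq 0.018313535679400063
3904 0.04965650939283485 ((405.8429260253906, -271.3482360839844), (155.09445190429688, 133.0750732421875), 0.37828198075294495)
-89.62171801924706
from [ 0.4549 -0.3034  0.1987] -89.85 turn 0.2
-1.07 1.63 2.62 -0.001;
-1.08 1.64 2.62 -0.002;
-1.07 1.63 2.63 -0.001
end [ 0.4058 -0.2714  0.12  ] -89.61929882371221
```

View pics/w11.png

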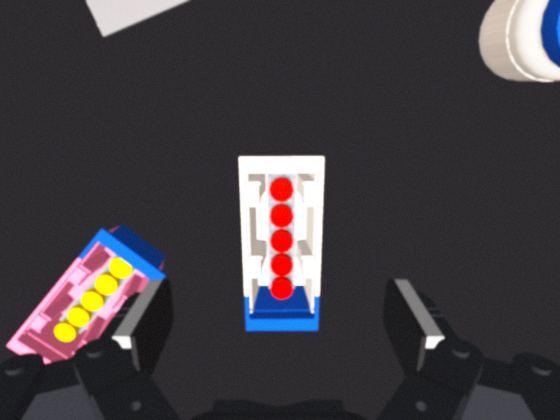

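The red tray is centred at about (282,243). The pink decoy's points leaked into that rectangle, so I'll use a tighter radius.

Run:
```python
from h import *
d=np.load("pics/w11.npy");C=campose("wrist")
X=hpts(d,C,.044,.056,[.406,-.3048],.086);X=X[abs(X[:,1]+.305)<.045];r=cv2.minAreaRect((X[:,:2]*1000).astype(np.float32));print(len(X),X[:,2].mean(),r)
ps=r[2]+(90 if r[1][0]>r[1][1] else 0);ps=min((ps-180,ps,ps+180),key=lambda v:abs(v+90));print(ps)
plan([r[0][0]/1e3,r[0][1]/1e3,.12],ps,3)
X=hpts(d,C,.02,.06,[.35,-.13],.13);X=X[X[:,1]>-.25];print("pink min y",X[:,1].min(),X[X[:,1].argmin()])
```

```text
3903 0.05002327715935733 ((406.35284423828125, -306.3264465332031), (155.14614868164062, 63.19218444824219), 0.42740264534950256)
-89.5725973546505
from [ 0.4549 -0.3034  0.1987] -89.85 turn 0.3
0.09 1.62 2.62 -0.002;
0.09 1.62 2.62 -0.001;
0.09 1.62 2.63 -0.002
end [ 0.4063 -0.3063  0.12  ] -89.56200304419913
pink min y -0.20918919487552232 [ 0.3835 -0.2092  0.0478]
```

Request:
servo_tool(increments="0.1 1.6 2.6 -0.005 1; 0.1 1.6 2.6 0 1; 0.1 1.6 2.6 0 1; 0 0 2.6 0 1; 0 0 2.6 0 1; 0 0 2 0 1; 0 0 0.8 0 1; 0 0 0 0 1; 0 0 0 0 0; 0 0 0 0 0")

```text
time_s: 22.95
eef_pos: [0.4077, -0.3079, 0.0427]
eef_rot: [-0.0, 0.709, -0.705, 0.001]
wrist_force: [-0.9, 2.8, 7.6]
opening: 0.721
```

Request:
servo_tool(increments="0 0 0 0 0; 0 0 0 0 0; 0 0 0 0 0")

```text
time_s: 23.32
eef_pos: [0.4077, -0.3079, 0.0427]
eef_rot: [-0.0, 0.709, -0.705, 0.001]
wrist_force: [-0.2, 1.4, 5.6]
opening: 0.72
```

Run:
```python
from h import *
o=ctrl.get_obs();e=o["eef_pos"];print(e,psi(o),o["opening"],o["wrist_force"])
a=psi(o)+90;t=np.radians(a) # tray x dir = 180+ (psi+90)
tx=np.array([np.cos(np.radians(180+a)),np.sin(np.radians(180+a))]);off=(np.array([.4063,-.3063])-e[:2])@tx;print("off along tray x",off)
yd=np.radians(-8.95);T=np.array([.5132,.0146])-off*np.array([np.cos(yd),np.sin(yd)]);print("place tcp",T,"z",e[2]+.096)
plan([T[0],T[1],.2],81.05,18,[e[0],e[1],.2,psi(o)])
```

```text
[ 0.4077 -0.3079  0.0427] -89.70990936176169 0.7198007504010723 [-0.1519  1.4244  5.6132]
off along tray x 0.0014409452344026057
place tcp [0.5118 0.0148] z 0.1386729129157231
from [ 0.4077 -0.3079  0.2   ] -89.71 turn 170.8
-1.79 -0.59 -0 -0.166;
-1.67 -0.87 -0 -0.165;
-1.5 -1.14 -0 -0.166;
-1.29 -1.37 -0 -0.165;
-1.05 -1.56 -0 -0.166;
-0.78 -1.72 -0 -0.165;
-0.49 -1.82 -0 -0.166;
-0.18 -1.87 -0 -0.166;
0.14 -1.88 -0 -0.165;
0.44 -1.83 -0 -0.166;
0.74 -1.74 -0 -0.165;
1.01 -1.59 -0 -0.166;
1.26 -1.4 -0 -0.165;
1.47 -1.17 -0 -0.166;
1.65 -0.91 -0 -0.166;
1.77 -0.63 -0 -0.165;
1.86 -0.33 -0 -0.166;
1.88 -0.02 -0 -0.165
end [0.5118 0.0148 0.2   ] 81.03151358722367
```

Request:
servo_tool(increments="0 0 -0.5 0 0; 0 0 -1 0 0; 0 0 -2 0 0; 0 0 -3 0 0; 0 0 -3 0 0; 0 0 -3 0 0; 0 0 -2 0 0; 0 0 -1.2 0 0")

```text
time_s: 24.32
eef_pos: [0.4072, -0.3076, 0.1999]
eef_rot: [0.0, 0.709, -0.705, 0.001]
wrist_force: [0.1, -0.4, -3.2]
opening: 0.72
```

Request:
servo_tool(increments="-1.8 -0.6 0 -0.166 0; -1.7 -0.9 0 -0.165 0; -1.5 -1.1 0 -0.166 0; -1.3 -1.4 0 -0.165 0; -1 -1.6 0 -0.166 0; -0.8 -1.7 0 -0.165 0; -0.5 -1.8 0 -0.166 0; -0.2 -1.9 0 -0.166 0; 0.1 -1.9 0 -0.165 0; 0.4 -1.8 0 -0.166 0")

```text
time_s: 25.58
eef_pos: [0.4641, -0.1267, 0.1979]
eef_rot: [-0.0, 0.999, 0.048, -0.0]
wrist_force: [0.5, -0.8, -3.5]
opening: 0.723
```

Request:
servo_tool(increments="0.7 -1.7 0 -0.165 0; 1 -1.6 0 -0.166 0; 1.3 -1.4 0 -0.165 0; 1.5 -1.2 0 -0.166 0; 1.6 -0.9 0 -0.166 0; 1.8 -0.6 0 -0.165 0; 1.9 -0.3 0 -0.166 0; 1.9 0 0 -0.165 0; 0 0 0 0 0; 0 0 0 0 0")

```text
time_s: 26.82
eef_pos: [0.511, 0.0158, 0.198]
eef_rot: [-0.0, 0.761, 0.649, -0.0]
wrist_force: [-0.0, 0.6, -2.0]
opening: 0.722
```

Run:
```python
from h import *
p,d,C=snap("w12")
a=cv2.imread("pics/w8.png");cv2.imwrite("pics/w12b.png",np.hstack([a[60:,150:420],p[60:,150:420]]))
plan([.5118,.0148,.16],81.05,2)
```

```text
26.825 [0.511  0.0158 0.198 ] 80.88591058247363 0.7221974374668927 [-0.0477  0.6141 -2.0163] dq 0.00844380938731573
from [0.5111 0.0157 0.1981] 80.88 turn 0.2
-0.04 0.04 1.9 -0.001;
-0.03 0.04 1.91 -0.002
end [0.5118 0.0148 0.16  ] 81.05554352479487
```

View pics/w12b.png

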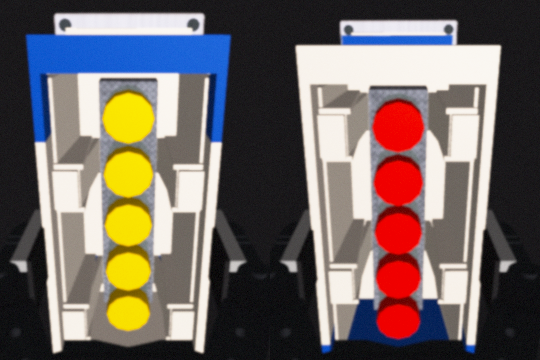

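White is now over yellow's blue end, as it should be. Lowering with a 1 mm correction.

Request:
servo_tool(increments="-0.1 0.1 1.5 -0.003 0; 0 0 1.5 0 0; 0 0 0.8 0 0; 0 0 0.7 0 0; 0 0 0.5 0 0; 0 0 0.4 0 0; 0 0 0.2 0 0; 0 0 0 0 0; 0 0 0 0 0")

```text
time_s: 28.0
eef_pos: [0.5125, 0.015, 0.1426]
eef_rot: [0.0, 0.759, 0.651, 0.0]
wrist_force: [-0.0, 0.3, -3.4]
opening: 0.719
```

Run:
```python
from h import *
p,d,C=snap("w13")
```

```text
28.0 [0.5125 0.015  0.1426] 81.19012889945297 0.7188736131387405 [-0.0169  0.332  -3.3637] dq 0.0026434905738796774
```

Request:
servo_tool(increments="0 0 0.1 0 0; 0 0 0.1 0 0; 0 0 0.1 0 0; 0 0 0.1 0 0; 0 0 0 0 0; 0 0 0 0 0")

```text
time_s: 28.8
eef_pos: [0.5124, 0.015, 0.1387]
eef_rot: [0.0, 0.759, 0.651, 0.0]
wrist_force: [-2.0, 0.3, 4.1]
opening: 0.72
```

Run:
```python
from h import *
p,d,C=snap("w14")
```

```text
28.8 [0.5124 0.015  0.1387] 81.18992313958849 0.71986005739603 [-1.9733  0.3349  4.0923] dq 0.0014750557868881055
```

Contact at exactly the predicted height. Release and look.

Request:
servo_tool(increments="0 0 0 0 1; 0 0 0 0 1; 0 0 0 0 1; 0 0 -1 0 1; 0 0 -3 0 1; 0 -0.5 -5 0 1; 0 -2 -5 0 1; 0 -2 -4 0 1; 0 0 0 0 1; 0 0 0 0 1")

```text
time_s: 30.1
eef_pos: [0.4677, 0.0219, 0.3181]
eef_rot: [0.0, 0.759, 0.651, 0.0]
wrist_force: [0.5, -0.1, -1.0]
opening: 0.997
```

Run:
```python
from h import *
p,d,C=snap("w15")
X=hpts(d,C,.141,.152,[.513,.0156],.1);print(len(X),np.percentile(X[:,2],[1,50,99]),cv2.minAreaRect((X[:,:2]*1000).astype(np.float32)))
print(np.linalg.svd(X-X.mean(0),full_matrices=False)[2][2])
a=np.radians(20.4)
plan([.6239-.045*np.sin(a),-.2177+.045*np.cos(a),.2],20.4,8)
```

```text
30.1 [0.4677 0.0219 0.3181] 81.18467799098492 0.9972328702837326 [ 0.532  -0.0761 -0.9781] dq 0.029940420362684426
3267 [0.1416 0.146  0.1477] ((514.094482421875, 14.041553497314453), (63.23942947387695, 154.49822998046875), 81.24134826660156)
[ 0.003  -0.0012  1.    ]
from [0.4675 0.0219 0.3173] 81.19 turn -60.8
-2.17 2.12 1.47 0.133;
-1.87 2.38 1.46 0.132;
-1.54 2.61 1.47 0.133;
-1.18 2.79 1.47 0.132;
-0.8 2.92 1.46 0.133;
-0.41 3.01 1.47 0.133;
-0 3.03 1.47 0.132;
0.39 3 1.46 0.133
end [ 0.6082 -0.1755  0.2   ] 20.39481147950883
```

View pics/w15.png

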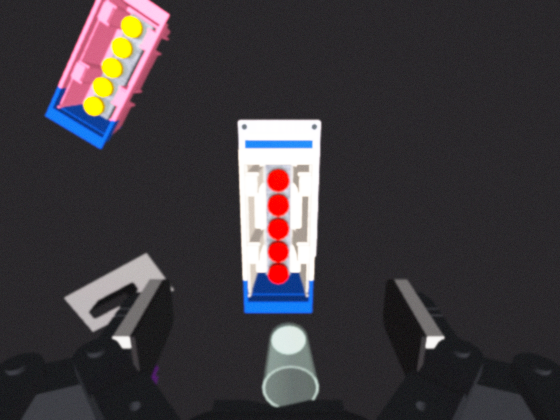

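Red is seated: rim at 146 mm, level. Now the lid.

Request:
servo_tool(increments="-2.2 2.1 1.5 0.133 1; -1.9 2.4 1.5 0.133 1; -1.5 2.6 1.5 0.133 1; -1.2 2.8 1.5 0.133 1; -0.8 2.9 1.5 0.133 1; -0.4 3 1.4 0.133 1; 0 3 1.4 0.133 1; 0.4 3 1.4 0.133 1; 0 0 0 0 1; 0 0 0 0 1")

```text
time_s: 31.4
eef_pos: [0.6072, -0.175, 0.1998]
eef_rot: [-0.001, 0.984, 0.176, -0.001]
wrist_force: [0.2, 0.1, -0.2]
opening: 1.005
```

Run:
```python
from h import *
p,d,C=snap("w16")
for lo,hi in((.005,.016),(.03,.045)):
    X=hpts(d,C,lo,hi,[.6239,-.2177],.09);r=cv2.minAreaRect((X[:,:2]*1000).astype(np.float32));print(len(X),np.median(X[:,2]),r)
ps=r[2]+(90 if r[1][0]>r[1][1] else 0);ps=min((ps-180,ps,ps+180),key=lambda v:abs(v-20));print(ps)
plan([r[0][0]/1e3,r[0][1]/1e3,.12],ps,3)
```

```text
31.4 [ 0.6072 -0.175   0.1998] 20.304511179572874 1.0053779615601723 [ 0.151   0.1183 -0.2427] dq 0.029575250212588163
8345 0.008992681886778597 ((622.1047973632812, -220.22503662109375), (63.182464599609375, 137.15536499023438), 20.466758728027344)
1087 0.03767544485370922 ((621.962890625, -220.09243774414062), (13.68448257446289, 59.817588806152344), 20.610563278198242)
20.610563278198242
from [ 0.6074 -0.1748  0.2006] 20.32 turn 0.3
-0.07 1.58 2.69 -0.002;
-0.07 1.59 2.68 -0.001;
-0.08 1.58 2.69 -0.002
end [ 0.6219 -0.2201  0.12  ] 20.604014736033392
```

View pics/w16.png

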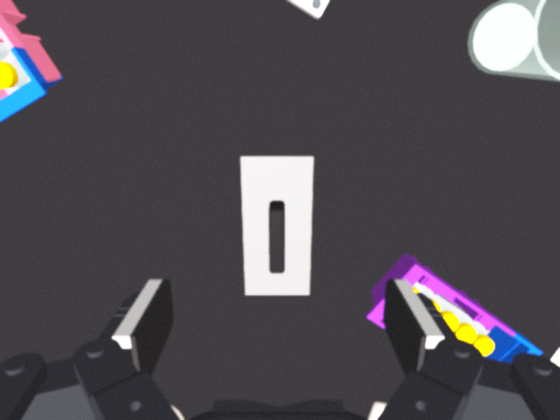

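Request:
servo_tool(increments="-0.1 1.6 2.7 -0.005 1; -0.1 1.6 2.7 0 1; 0 1.5 2.7 0 1; 0 0 2.8 0 1; 0 0 2.8 0 1; 0 0 2.2 0 1; 0 0 1 0 1; 0 0 0 0 1; 0 0 0 0 0; 0 0 0 0 0")

```text
time_s: 32.7
eef_pos: [0.6232, -0.2208, 0.0335]
eef_rot: [0.001, 0.984, 0.178, 0.001]
wrist_force: [-0.3, -0.7, 0.1]
opening: 0.604
```

Run:
```python
from h import *
o=ctrl.get_obs();print(o["eef_pos"],psi(o),o["opening"],o["wrist_force"])
```

```text
[ 0.6232 -0.2208  0.0335] 20.515663248013457 0.60389801425917 [-0.2778 -0.7262  0.0893]
```

Request:
servo_tool(increments="0 0 0 0 0; 0 0 0 0 0; 0 0 0 0 0; 0 0 0 0 0; 0 0 0 0 0; 0 0 0 0 0")

```text
time_s: 33.45
eef_pos: [0.6228, -0.2206, 0.0328]
eef_rot: [0.0, 0.984, 0.178, 0.0]
wrist_force: [0.3, 0.4, 5.3]
opening: 0.15
```

Run:
```python
from h import *
p,d,C=snap("w17")
o=ctrl.get_obs();e=o["eef_pos"]
lx=np.radians(psi(o)-90);off=(np.array([.6221,-.2202])-e[:2])@[np.cos(lx),np.sin(lx)];print("off",off)
yd=np.radians(-8.85);T=np.array([.5139,.0142])-off*np.array([np.cos(yd),np.sin(yd)]);print("place",T,e[2]+.012+.084+.045)
plan([T[0],T[1],.24],81.2,10,[e[0],e[1],.24,psi(o)])
```

```text
33.45 [ 0.6228 -0.2206  0.0328] 20.513422889445632 0.15004080744327303 [0.3068 0.4452 5.3013] dq 0.002604814598712021
off -0.0006007766083250371
place [0.5145 0.0141] 0.173813794492239
from [ 0.6228 -0.2206  0.24  ] 20.51 turn 60.7
-0.19 -2.58 -0 -0.106;
0.08 -2.58 -0 -0.106;
0.35 -2.56 -0 -0.106;
0.63 -2.51 -0 -0.106;
0.88 -2.43 -0 -0.106;
1.14 -2.32 -0 -0.106;
1.38 -2.19 -0 -0.105;
1.59 -2.03 -0 -0.106;
1.81 -1.85 -0 -0.106;
1.99 -1.65 -0 -0.106
end [0.5145 0.0141 0.24  ] 81.18562551115305
```

View pics/w17.png

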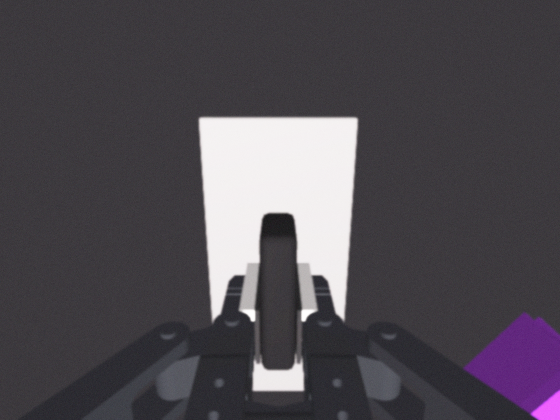

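The lid's grip is pinched squarely, so I'll lift it and carry it over.

Request:
servo_tool(increments="0 0 -0.5 0 0; 0 0 -1.5 0 0; 0 0 -3 0 0; 0 0 -4 0 0; 0 0 -4 0 0; 0 0 -4 0 0; 0 0 -2.7 0 0; 0 0 -1 0 0")

```text
time_s: 34.5
eef_pos: [0.6232, -0.2207, 0.2423]
eef_rot: [0.001, 0.984, 0.178, 0.002]
wrist_force: [-0.2, -0.3, -0.8]
opening: 0.148
```

Request:
servo_tool(increments="-0.2 -2.6 0 -0.106 0; 0.1 -2.6 0 -0.106 0; 0.4 -2.6 0 -0.106 0; 0.6 -2.5 0 -0.106 0; 0.9 -2.4 0 -0.106 0; 1.1 -2.3 0 -0.106 0; 1.4 -2.2 0 -0.106 0; 1.6 -2 0 -0.106 0; 1.8 -1.8 0 -0.106 0; 2 -1.6 0 -0.106 0")

```text
time_s: 35.75
eef_pos: [0.5144, 0.0153, 0.2383]
eef_rot: [-0.001, 0.758, 0.652, -0.001]
wrist_force: [0.6, 0.7, -1.1]
opening: 0.149
```

Request:
servo_tool(increments="0 0 1.5 0 0; 0 0 1.5 0 0; 0 0 0 0 0; 0 0 0 0 0")

```text
time_s: 36.25
eef_pos: [0.5157, 0.0138, 0.209]
eef_rot: [-0.0, 0.759, 0.651, -0.0]
wrist_force: [0.1, -0.2, -0.5]
opening: 0.152
```

Run:
```python
from h import *
p,d,C=snap("w18")
plan([.5145,.0141,.19],81.2,2)
o=ctrl.get_obs();e=o["eef_pos"]
X=hpts(d,C,e[2]-.035,e[2]-.015,e[:2],.09);X=X[X[:,0]<.5];print(len(X),np.median(X[:,2]),np.linalg.svd(X-np.median(X,0),full_matrices=False)[2][2])
```

```text
36.25 [0.5157 0.0138 0.209 ] 81.16876824767604 0.15193271833489655 [ 0.143  -0.1736 -0.4702] dq 0.012911831542436907
from [0.5159 0.0139 0.2094] 81.18 turn 0.0
0 -0.07 0.97 -0;
0 -0.07 0.97 -0
end [0.5145 0.0141 0.19  ] 81.18197778491879
17956 0.18532083770218144 [-0.0056  0.0002  1.    ]
```

View pics/w18.png

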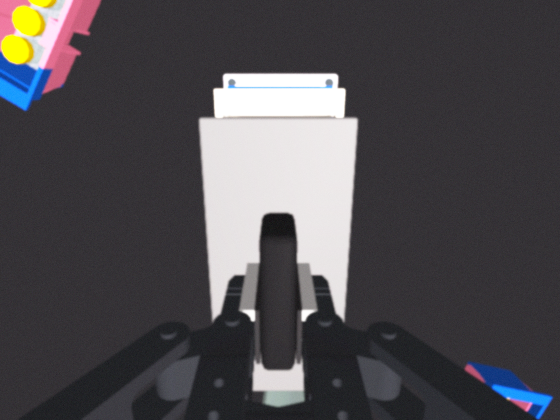

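The lid is level and lined up. Lowering.

Request:
servo_tool(increments="0 -0.1 0.9 0 0; 0 0 0.8 0 0; 0 0 0.6 0 0; 0 0 0.5 0 0; 0 0 0.3 0 0; 0 0 0.2 0 0; 0 0 0.1 0 0; 0 0 0.1 0 0; 0 0 0 0 0; 0 0 0 0 0")

```text
time_s: 37.55
eef_pos: [0.5146, 0.0146, 0.1744]
eef_rot: [0.0, 0.759, 0.651, 0.0]
wrist_force: [-0.3, 0.6, -1.3]
opening: 0.15
```

Run:
```python
from h import *
p,d,C=snap("w19")
```

```text
37.55 [0.5146 0.0146 0.1744] 81.24278995946841 0.14980911213905257 [-0.2977  0.5691 -1.2769] dq 0.001928339351552446
```

Request:
servo_tool(increments="0 0 0.1 0 0; 0 0 0 0 0; 0 0 0 0 0")

```text
time_s: 37.98
eef_pos: [0.5148, 0.0146, 0.1737]
eef_rot: [0.0, 0.759, 0.651, 0.0]
wrist_force: [-2.2, 0.6, 4.8]
opening: 0.15
```

Run:
```python
from h import *
p,d,C=snap("w20")
```

```text
37.975 [0.5148 0.0146 0.1737] 81.24515167198918 0.15024837807604852 [-2.2001  0.6398  4.7799] dq 0.003079394280518579
```

Contact at the predicted height. Open, back off and check.

Request:
servo_tool(increments="0 0 0 0 1; 0 0 0 0 1; 0 0 0 0 1; 0 0 0 0 1; 0 0 0 0 1; 0 0 -1 0 1; 0 0 -3 0 1; 0 -0.5 -4 0 1; 0 -2 -4 0 1; 0 -2 -3 0 1")

```text
time_s: 39.28
eef_pos: [0.47, 0.0215, 0.326]
eef_rot: [0.001, 0.759, 0.651, 0.001]
wrist_force: [-0.6, -0.6, -0.5]
opening: 1.002
```

Request:
servo_tool(increments="0 -1 0 0 1; 0 0 0 0 1; 0 0 0 0 1")

```text
time_s: 39.65
eef_pos: [0.46, 0.023, 0.3221]
eef_rot: [-0.001, 0.759, 0.651, -0.001]
wrist_force: [0.0, -0.7, -0.4]
opening: 0.999
```

Run:
```python
from h import *
p,d,C=snap("w21")
for lo,hi in((.146,.156),(.172,.184)):
    X=hpts(d,C,lo,hi,[.514,.0146],.09);print(len(X),np.percentile(X[:,2],[2,50,98]),cv2.minAreaRect((X[:,:2]*1000).astype(np.float32)),np.linalg.svd(X-X.mean(0),full_matrices=False)[2][2])
s=ctrl.camera("scene")[0][:,:,::-1];cv2.imwrite("pics/s2.png",s)
t=ctrl.camera("top")[0][:,:,::-1];cv2.imwrite("pics/t2.png",np.hstack([t[90:300,100:450]]))
cv2.imwrite("pics/s2c.png",cv2.resize(s[100:290,190:440],None,fx=3,fy=3,interpolation=cv2.INTER_CUBIC))
```

```text
39.65 [0.46   0.023  0.3221] 81.23696796028676 0.9990922352468914 [ 0.0496 -0.746  -0.4337] dq 0.01114646083304099
9619 [0.1463 0.15   0.1515] ((513.6820068359375, 14.084564208984375), (63.14861297607422, 153.7005615234375), 81.22254180908203) [-0.0031 -0.0001  1.    ]
1189 [0.1753 0.1788 0.1802] ((513.92041015625, 13.959514617919922), (13.999581336975098, 59.98690414428711), 81.6161880493164) [-0.0166  0.0047  0.9999]
```

View pics/s2c.png

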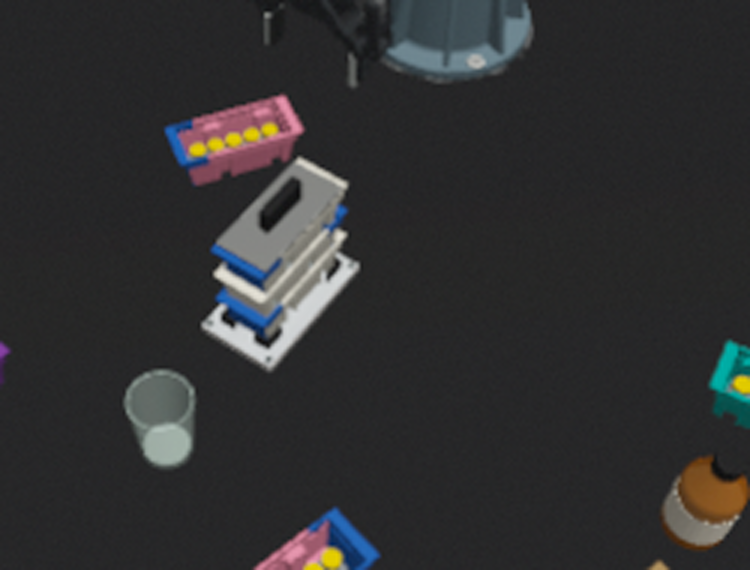

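View pics/w21.png

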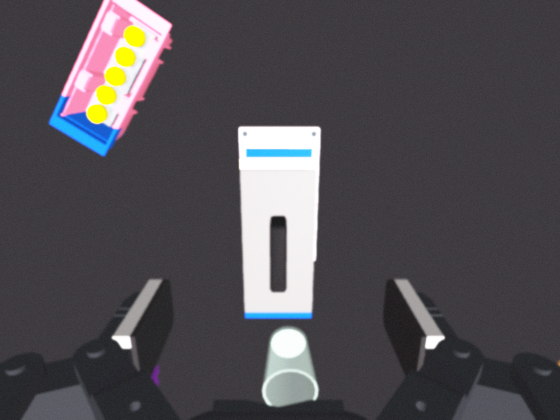

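View pics/s2.png

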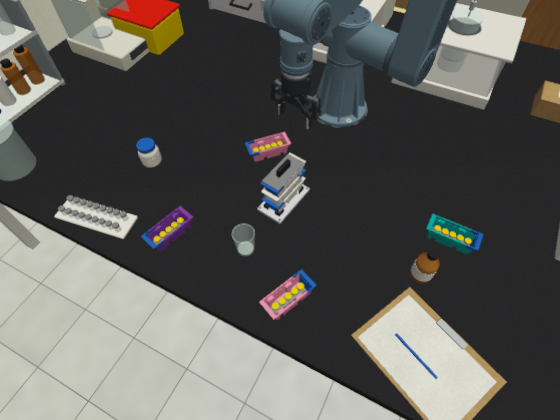

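The lid plate is at 150 mm and the grip top at 179 mm, both as expected, and the stack is straight with alternating ends. The beaker, bottle and jar have not moved. Handing in.

```bash
python3 -c "
from bench import ctrl
print(ctrl.hand_in())"
```

```text
the job is handed in; nothing more can be done
None
```

The stack is in the dock and handed in at about 40 s: green at the bottom, yellow turned end for end, red turned again on top, and the grey lid closed on it.

- **Seating:** I measured rim heights from the wrist depth camera of 62, 104 and 146 mm for green, yellow and red. The lid plate top was at 150 mm and its grip top at 179 mm. All are within 0.5 mm of the heights expected for full seating on the lugs.
- **Level and position:** Each tray and the lid plate came out level to within about 0.3°, and the stack is within about 2 mm of the dock's centre. The small grip-top patch gave a noisier 1° fit, which the lid plate's 0.2° did not bear out.
- **Surroundings:** In the last scene picture, compared by eye with the first, the beaker, amber bottle, jar and look-alikes stand where they were. The gripper was clear of the stack.
- **Forces:** The wrist force readings I saw stayed below about 8 N.

No check failed.

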